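# Thread the cross bar through the bosses of two support stands

### The arm

A 6-joint arm with a two-finger parallel gripper is mounted at the origin on the work surface. World frame = base frame: x ahead of the robot, y to its left, z up, the work surface at z = 0. Lengths are in m, angles in rad, forces in N, time in s.
With the tool pointing down it reaches from about 0.275 to 0.75 m from the base axis. Payload 10.2 kg.
Tool frame: the origin (TCP) lies at the very end of the fingers, on their centre line; the grasp point (between the pads) lies 19 mm behind it; z points along the fingers, y is the direction in which the jaws open and shut (so a half turn about z gives the same grasp; the last joint's range is limited). The gripper opens to 85 mm and grips with 20 to 120 N. Pads are 22 mm wide; open, the fingers measure 114 mm over their backs; the gripper's body (76 mm by 85 mm) begins 54 mm behind the grasp point. The pads swing forward as they close: fully open they stand 13 mm farther back than shut.
Start: joints at [0.953, 0.313, 1.498, -0, 1.331, -0.223], TCP at [0.202, 0.485, 0.196] pointing down, gripper open.
Joint ranges: [-2.94, 2.94], [-0.97, 2.17], [0.19, 2.56], [-1.23, 4.37], [0.02, 3.11], [-2.88, 2.88]. Speed limits (rad/s): [2.39, 2.39, 3.01, 3.14, 3.14, 3.14].

### API

Orientations are given as a rotation vector (axis times angle).
In Python, from plant import arm, optics, job_done gives the robot as it stands.
- The arm moves only by the shell command python3 -m creep 'ROWS' [FORCE]. ROWS is a JSON object of lists of equal length, an entry for each row: "grip": the opening, from 0 (shut) to 1 (fully open); "linear": the shift along the tool's x, y, z each as a share of 0.5 m, from -1 to 1, a list of three; "turn": the turn about the tool's z as a share of 180 degrees, from -1 to 1. A call has 1 to 20 rows; each row is the pose to reach, as a shift and turn from the pose commanded when the call began, along the tool's axes at that moment, turning the shorter way round; what a row does not reach only later rows make up. A row lasts 1/8 s, in which the tool goes at most 62.5 mm and 10.7 degrees, less where a joint would pass 70% of its speed; a pose out of reach is approached as far as the arm can. A call with a number of a shift or a turn outside -1 to 1 is refused whole. A call with a gripper value outside its range is refused whole. The fingers move at their own pace and stop on an object; FORCE is the grip in N (left out, the last holds). Time passes only in rows, so rows that repeat a pose let the fingers close. It gives the time, the measured TCP pose, the force and the opening at its end, in the units of the state.
- arm.sense(): the state, without advancing time (a new reading comes with each control period).
- optics.snapshot(name): name is "scene" or "top"; returns a dict with "color" (480x640x3 uint8, red, green, blue), "depth" (480x640 float32, m along the optical axis (not along the pixel's ray), 0 where there is no reading), "camera_matrix" (3x3 intrinsics, pixels), "R" (3x3) and "t" (3): a world point X has camera coordinates R X + t. Camera axes: x right, y down, z forward; pixel columns grow to the right and rows downward; lengths in m; the calibration is good to about 2 mm. A picture is of the moment at which its call begins.
- job_done(): hands the job in, once; it reports no verdict.
The state is a dict: "clock": time; "joints": joint angles; "joint_vel": joint speeds; "effort": joint torques, N m; "eef_pos": TCP position; "tcp_rot": TCP orientation; "ft_force": force on the tool from outside, world axes, zero at the start; "ft_torque": the same for the moment, N m; "opening": finger opening in m.
Only numpy, scipy, OpenCV 4.12 (cv2) and the standard library are available. Lean on these libraries where they do the work, as an engineer would, in place of code of your own. Each camera call takes 0.05 s, during which the arm holds its last target. There are 200 camera calls.

### The job

Put up the cross bar of the glassware frame: first lift the amber bottle out from between the two support stands and stand it upright in the grey spill tray, then take the long aluminium bar from the wooden rest and slide it through the boss on one stand and on through the boss on the other, until its end stands a couple of centimetres or more out beyond the second boss. The clamping screws are still loose, so finish with the bar still gripped and held steady across both bosses for a colleague to tighten them. Do not knock anything over, and leave the tall bottle, flask, beaker and glass rod where they are.

Things in the scene. Friction and masses are not known exactly. Their poses are not given: they have to be found in the camera images.
- bar: the cross bar: plain aluminium tube, 400 mm long, 12 mm in diameter, about 70 g, both ends alike and tapered to 7 mm over the last 4 mm. Origin at its middle on its axis; its own y axis runs along the bar. At the start it lies level across the V notches of the wooden rest, its axis 50 mm above the bench and roughly along world y, with over 80 mm of each end overhanging the rest freely
- rest: the wooden rod rest, fixed: base board 144 mm (x) by 200 mm (y), two notched cross pieces at y = -85 and +85 mm, 54 mm high over the teeth. Origin at the centre of its underside. The bar lies in the middle notch (x = 0), a thin glass rod in the notch at x = +48 mm
- right_bore (a point): centre of the horizontal bore of the boss on the right-hand stand (lower world y), 100 mm above the bench. The bore runs along this point's own y axis, which points to the left-hand stand: a straight hole 17 mm in diameter through a barrel 30 mm long and 30 mm in outer diameter, its faces 15 mm either side of this point
- right_stand: right-hand support stand, fixed. Origin under its upright, a rod 12 mm thick and 300 mm high; the bore axis lies 34 mm from the upright at own x = -34 mm. Base plate 10 mm high, own x -55 to 95 mm, y -45 to 45 mm. A loose thumbscrew sticks out from the boss to own x = -77 mm, another behind the upright to x = 41 mm
- left_stand: left-hand support stand (higher world y), made and turned like the right-hand one. Origin under its upright, same axes
- left_bore (a point): the same point on the left-hand stand (higher world y), which is like the right-hand one. The two bores are in line, at the same height; the distance between the points is 180 to 215 mm. Own y axis as for the right bore
- bottle: the amber glass bottle with a white cap that stands between the stands in the bar's way: body 62 mm in diameter, 145 mm high, cap 36 mm in diameter and 26 mm high at the top (119 to 145 mm), 0.15 to 0.31 kg. Origin at the centre of its underside, z up
- tray: the grey spill tray, fixed: 130 mm (own x) by 220 mm (own y), rim 22 mm high, walls and floor 4 mm thick. Origin at the centre of its underside. The tall bottle stands near its +y end; the other end (about y = -45 mm) is free
- tall_bottle: a taller amber bottle, 74 mm in diameter, 175 mm high, standing in the tray; leave it alone. Origin at the centre of its underside
- flask: a glass conical flask, 82 mm wide at the foot, 126 mm high, standing on the bench; leave it alone. Origin at the centre of its underside
- beaker: a glass beaker, 68 mm in diameter, 90 mm high, standing on the bench; leave it alone. Origin at the centre of its underside
- glass_rod: a glass stirring rod, 250 mm long, 8 mm thick, lying in the rest 48 mm beyond the bar; leave it alone. Origin at its middle, own y along it
Not all that is in view belongs to the job. What is shaped like the bottle but blue is not meant.

How it is judged:
On the way, in this order (a step that is already met when the one before it is completed fails the run):
1. the bottle stands upright in the tray, let go (x of bottle in the frame of tray between -0.05 and 0.05 m and y of bottle in the frame of tray between -0.095 and 0.095 m and z of bottle in the frame of tray between -0.003 and 0.008 m and angle between bottle's own z axis and vertical below 0.08 rad and contact force between the fingers and bottle below 0.1 N and linear speed of bottle below 0.03 m/s), for 0.3 s.
2. the bar is through one of the two bosses (((y of right_bore in the frame of bar between -0.177 and 0.177 m and x of right_bore in the frame of bar between -0.005 and 0.005 m and z of right_bore in the frame of bar between -0.005 and 0.005 m and angle between the y axis of bar and the y axis of right_bore, either way round below 0.15 rad) or (y of left_bore in the frame of bar between -0.177 and 0.177 m and x of left_bore in the frame of bar between -0.005 and 0.005 m and z of left_bore in the frame of bar between -0.005 and 0.005 m and angle between the y axis of bar and the y axis of left_bore, either way round below 0.15 rad))), for 0.1 s.
At the end, for the whole second after the job is handed in: the bar lies in both bores and reaches at least 8 mm out beyond the outer face of each boss, is at rest (under 20 mm/s) and still gripped by the fingers (over 8 N); the bottle stands upright (within 0.08 rad) in the tray, at rest and let go (all of step 1 and y of right_bore in the frame of bar between -0.177 and 0.177 m and x of right_bore in the frame of bar between -0.005 and 0.005 m and z of right_bore in the frame of bar between -0.005 and 0.005 m and angle between the y axis of bar and the y axis of right_bore, either way round below 0.15 rad and y of left_bore in the frame of bar between -0.177 and 0.177 m and x of left_bore in the frame of bar between -0.005 and 0.005 m and z of left_bore in the frame of bar between -0.005 and 0.005 m and angle between the y axis of bar and the y axis of left_bore, either way round below 0.15 rad and contact force between the fingers and bar above 8 N and linear speed of bar below 0.02 m/s); the arm keeps its last pose, push and grip.
It fails at once if the amber bottle is tipped over (angle between bottle's own z axis and vertical above 0.6 rad).
It fails at once if the tall bottle in the tray is disturbed (moved over 30 mm) (distance of tall_bottle from where it was at the start of the episode above 0.03 m).
It fails at once if the conical flask is disturbed (moved over 30 mm) (distance of flask from where it was at the start of the episode above 0.03 m).
It fails at once if the beaker is disturbed (moved over 30 mm) (distance of beaker from where it was at the start of the episode above 0.03 m).
It fails at once if the glass rod in the rest is disturbed (moved over 30 mm) (distance of glass_rod from where it was at the start of the episode above 0.03 m).
It also fails if it takes over 67 s, if anything falls off the work surface, if the arm or the gripper's body presses on something with over 40 N, if the wrist force passes 120 N, or if a joint passes its speed limit or range.

## Working session

There is one attempt and no reset: what is moved stays moved. The work goes in short steps, Python scripts to look and compute and a shell command to move; the robot and the scene stay as the last step left them, time stands still between calls to the robot, and variables do not carry over. Pictures are saved under pics/ and viewed, about 8 in all and at most 12, crops included, and the job is handed in when it is done.

```bash
ls; mkdir -p pics
python3 - <<'E'
from plant import arm, optics
import cv2,numpy as np
print(arm.sense())
for n in("scene","top"):
    s=optics.snapshot(n); np.savez(f"pics/{n}0.npz",**s)
    cv2.imwrite(f"pics/{n}0.png",s["color"][:,:,::-1]); print(n,s["camera_matrix"],s["R"],s["t"])
E
```

```text
pics
{'clock': 0.0, 'joints': array([ 9.52601209e-01,  3.13464614e-01,  1.49846996e+00, -1.24244619e-05,
        1.33103215e+00, -2.23392942e-01]), 'joint_vel': array([-0.00173871, -0.00030949, -0.00078907,  0.00049324, -0.00106209,
        0.00133932]), 'effort': array([ 3.33399857e-04, -4.12242472e+01, -2.59751701e+01, -7.44745262e-05,
        4.06633975e-03, -2.78729300e-05]), 'eef_pos': array([0.2017462 , 0.48433662, 0.19521527]), 'tcp_rot': array([-6.16021440e-01, -3.08004235e+00,  1.97750436e-03]), 'ft_force': array([ 0.72929148,  0.38729721, -0.43609917]), 'ft_torque': array([-0.01715045, -0.03687543,  0.02393904]), 'opening': 0.08553359341239725}
scene [[554.66312385   0.         314.11443064]
 [  0.         554.66312385 235.25147263]
 [  0.           0.           1.        ]] [[ 0.67439353  0.73804838  0.02186214]
 [ 0.42863206 -0.36721137 -0.82548796]
 [-0.60122202  0.56607455 -0.56399617]] [-0.44784715 -0.10766776  1.51759441]
top [[505.00514946   0.         318.44005635]
 [  0.         505.00514946 242.74396575]
 [  0.           0.           1.        ]] [[-0.01567981 -0.99983005  0.00969599]
 [-0.99689404  0.0148838  -0.07733523]
 [ 0.07717777 -0.01087847 -0.996958  ]] [0.11896447 0.53098784 1.25829635]
```

View pics/scene0.png

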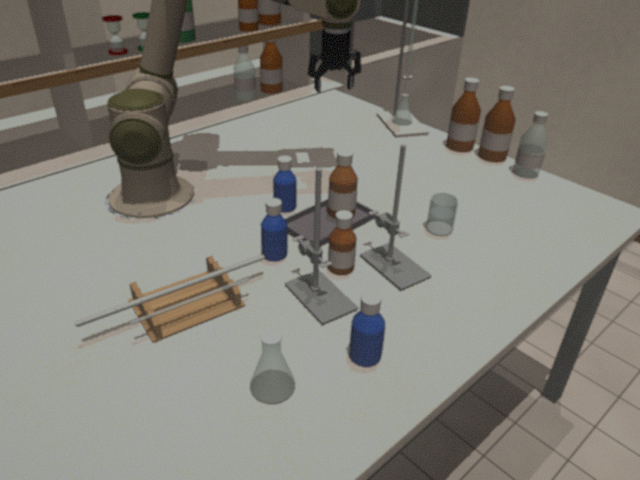

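View pics/top0.png

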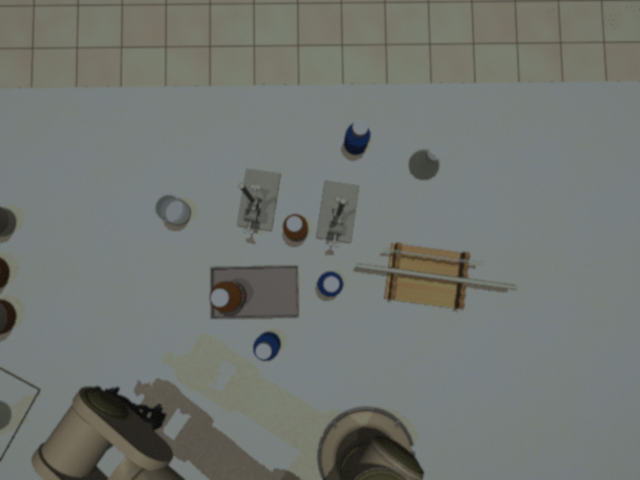

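The scene view shows the amber bottle (342,240) between the stands, whose uprights are at (318,230) and (398,200). The tray is behind it at (330,220), and the rest with the bar is at (190,295). In the top view the bottle cap is at (295,220), the tray at (255,292), the stands at (259,200) and (338,212), and the bar runs from (357,267) to (515,287).

```bash
cat > h.py <<'E'
import numpy as np,cv2
def load(n): return dict(np.load(f"pics/{n}.npz"))
def cloud(s):
    K=s["camera_matrix"];d=s["depth"];v,u=np.indices(d.shape)
    c=np.stack([(u-K[0,2])/K[0,0]*d,(v-K[1,2])/K[1,1]*d,d],-1)
    return (c-s["t"])@s["R"]          # R^T (c-t)
def ray(s,u,v,z):
    K=s["camera_matrix"];o=-s["R"].T@s["t"]
    r=s["R"].T@np.array([(u-K[0,2])/K[0,0],(v-K[1,2])/K[1,1],1]);return o+r*(z-o[2])/r[2]
def proj(s,X):
    c=s["R"]@np.asarray(X)+s["t"];p=s["camera_matrix"]@c;return p[:2]/p[2]
E
python3 - <<'E'
from h import *
t=load("top0");s=load("scene0")
cv2.imwrite("pics/c1.png",np.clip(cv2.resize(t["color"][160:330,190:350,::-1],None,fx=4.7,fy=3.5*4.7/4.7,interpolation=2)*1.4,0,255)) if 0 else None
f=lambda a:np.clip(a*1.6,0,255).astype(np.uint8)
cv2.imwrite("pics/c1.png",f(cv2.resize(t["color"][160:310,215:365,::-1],None,fx=4,fy=4,interpolation=2)))
cv2.imwrite("pics/c2.png",f(cv2.resize(s["color"][140:325,260:440,::-1],None,fx=3.2,fy=3.2,interpolation=2)))
for n,q in(("top",t),("scene",s)):
    P=cloud(q);d=q["depth"];ok=d>0
    def st(name,m):
        p=P[m&ok];print(n,name,len(p),p.min(0).round(3) if len(p) else"",np.median(p,0).round(3) if len(p) else"",p.max(0).round(3) if len(p) else"")
    x,y,z=P[...,0],P[...,1],P[...,2]
    h=cv2.cvtColor(q["color"],cv2.COLOR_RGB2HSV)
    print("table z",np.median(z[(x>.3)&(x<.8)&ok]))
    amber=(h[...,0]<15)&(h[...,1]>120)&(x<.8)&(x>.2)&(y<.6)&(z>.03)
    st("amber",amber)
    nl,lab,stt,c=cv2.connectedComponentsWithStats(amber.astype(np.uint8))
    for i in range(1,nl):
        if stt[i,4]>30: st("a%d"%i,lab==i);print(c[i])
if 1:
    P=cloud(t)
    for v,u in((220,295),(297,220),(270,290),(207,251),(212,332),(267,357),(278,430),(287,514),(284,330)):
        print(u,v,P[v,u].round(3))
E
```

```text
table z 0.0020192408757230937
top amber 466 [ 0.37  -0.235  0.039] [0.426 0.307 0.118] [0.586 0.359 0.146]
top a1 152 [0.539 0.141 0.085] [0.551 0.161 0.098] [0.586 0.193 0.111]
[296.36842105 231.48026316]
top a4 312 [0.37  0.296 0.104] [0.407 0.314 0.124] [0.437 0.358 0.146]
[230.12179487 295.70192308]
table z -0.0007121237952120836
scene amber 903 [0.2   0.136 0.069] [0.44  0.3   0.106] [0.604 0.506 0.467]
scene a20 460 [0.388 0.294 0.086] [0.424 0.314 0.118] [0.446 0.35  0.147]
[343.37826087 178.57391304]
scene a22 423 [0.549 0.136 0.069] [0.584 0.153 0.094] [0.604 0.181 0.116]
[342.36643026 238.95035461]
295 220 [0.576 0.165 0.146]
220 297 [0.404 0.33  0.18 ]
290 270 [0.465 0.184 0.004]
251 207 [0.612 0.269 0.113]
332 212 [0.612 0.075 0.011]
357 267 [0.469 0.017 0.053]
430 278 [ 0.439 -0.171  0.013]
514 287 [ 0.414 -0.366  0.056]
330 284 [0.429 0.087 0.145]
```

View pics/c1.png

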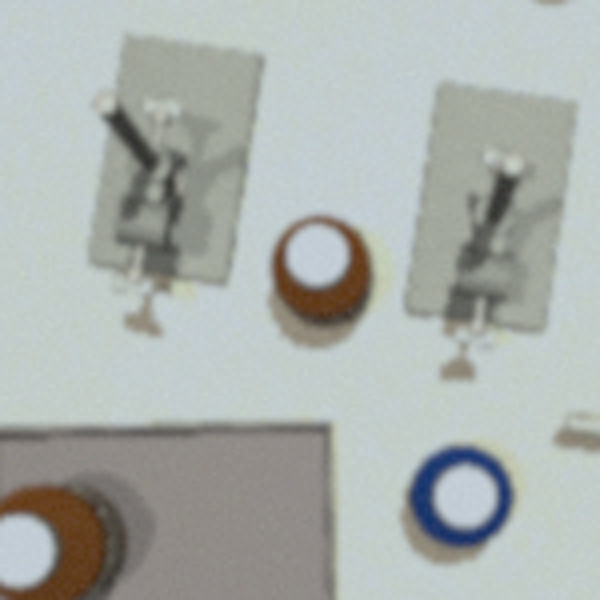

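View pics/c2.png

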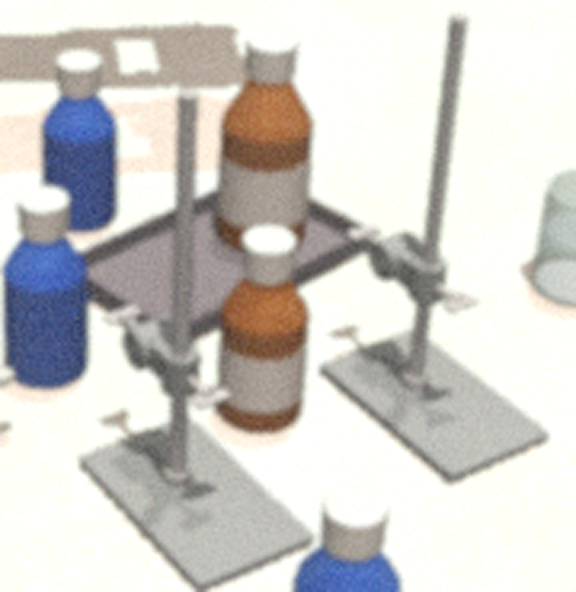

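Crop 1 shows both base plates clearly. In crop pixels, the left plate's corners are about (125,35), (265,52), (228,287), (88,265) and the right plate's are (440,82), (577,100), (547,330), (408,312). The bottle cap is at (318,255), the barrels are at about (145,220) and (490,272), and the rod tops are at (105,103) and (513,163). Crop 2 shows the same from the side.

```bash
cat > m.py <<'E'
from h import *
t=load("top0");s=load("scene0")
full=lambda p:(215+(p[0]+.5)/4-.5,160+(p[1]+.5)/4-.5)
P=cloud(t);x,y,z=P[...,0],P[...,1],P[...,2]
hsv=cv2.cvtColor(t["color"],cv2.COLOR_RGB2HSV);g=t["color"].astype(int)
# plates
for name,cs in(("left",[(125,35),(265,52),(228,287),(88,265)]),("right",[(440,82),(577,100),(547,330),(408,312)])):
    W=np.array([ray(t,*full(c),.01)[:2] for c in cs])
    c=W.mean(0);ax=(W[0]+W[1]-W[2]-W[3])/2;L=np.linalg.norm(ax);ax/=L
    print(name,"plate c",c.round(4),"L",L.round(3),"W",(np.linalg.norm(W[0]-W[1])).round(3),"ang",np.degrees(np.arctan2(ax[1],ax[0])).round(2))
    o=c-.02*ax;print("  origin",o.round(4),"bore",(o-.034*ax).round(4))
for c in((105,103),(513,163)): print("rodtop",ray(t,*full(c),.3).round(4))
# scene clouds of the stands: upright via depth z>.13
for n,q in(("top",t),("scene",s)):
    Q=cloud(q);X,Y,Z=Q[...,0],Q[...,1],Q[...,2]
    for a,b in((.02,.14),(.22,.34)):
        m=(Z>.15)&(Z<.29)&(X>.57)&(X<.75)&(Y>a)&(Y<b)&(q["depth"]>0)
        print(n,"upright",m.sum(),np.median(Q[m],0).round(4) if m.any() else "")
    for a,b in((.02,.13),(.21,.32)):
        m=(Z>.085)&(Z<.12)&(X>.56)&(X<.64)&(Y>a)&(Y<b)&(q["depth"]>0)
        print(n,"boss",m.sum(),Q[m].min(0).round(4),Q[m].max(0).round(4)) if m.any() else 0
# cap
m=((hsv[...,1]<50)&(hsv[...,2]>130)).astype(np.uint8)
r=m[214:236,285:310];
cap=(hsv[...,1]<60)&(z>.125)&(z<.16)&(abs(x-.576)<.04)&(abs(y-.165)<.04)
v,u=np.nonzero(cap);print("cap px",u.mean(),v.mean(),len(u),ray(t,(u.min()+u.max())/2,(v.min()+v.max())/2,.145).round(4),ray(t,u.mean(),v.mean(),.145).round(4))
# tray
sub=(abs(g-np.array([112,104,108])).max(-1)<0)
for c in((210,266),(298,266),(298,318),(211,318)): print("tray corner",ray(t,*c,.022).round(4))
# bar from depth
b=(z>.045)&(z<.07)&(x>.38)&(x<.5)&(y<.03)&(y>-.4)&(hsv[...,1]<60)
v,u=np.nonzero(b);pts=np.stack([u,v],1).astype(np.float32)
vx,vy,x0,y0=cv2.fitLine(pts,cv2.DIST_HUBER,0,.01,.01).ravel()
k=(pts-[x0,y0])@[vx,vy];off=abs((pts-[x0,y0])@[-vy,vx])<3;k=k[off]
for e in(k.min(),k.max()): print("bar end",(x0+e*vx,y0+e*vy),ray(t,x0+e*vx,y0+e*vy,.05).round(4))
E
python3 m.py
python3 - <<'E'
from scipy.spatial.transform import Rotation as R
from plant import arm
print(R.from_rotvec(arm.sense()["tcp_rot"]).as_matrix().round(4))
E
```

```text
left plate c [0.6472 0.262 ] L 0.152 W 0.091 ang -9.33
  origin [0.6275 0.2653] bore [0.5939 0.2708]
right plate c [0.6144 0.0596] L 0.15 W 0.089 ang -8.68
  origin [0.5947 0.0626] bore [0.561  0.0677]
rodtop [0.6278 0.2664 0.3   ]
rodtop [0.5949 0.064  0.3   ]
top upright 55 [0.5899 0.0665 0.2246]
top upright 75 [0.624  0.2631 0.2285]
top boss 192 [0.5612 0.0467 0.0936] [0.636  0.0842 0.1199]
top boss 299 [0.561  0.2535 0.0921] [0.6398 0.288  0.1198]
scene upright 382 [0.5988 0.0623 0.2248]
scene upright 333 [0.6325 0.264  0.2239]
scene boss 396 [0.5605 0.0469 0.086 ] [0.6392 0.0861 0.1198]
scene boss 357 [0.5602 0.2506 0.0854] [0.64   0.2898 0.1187]
cap px 294.05670103092785 223.56185567010309 194 [0.5681 0.1674 0.145 ] [0.5679 0.1673 0.145 ]
tray corner [0.478  0.3843 0.022 ]
tray corner [0.4746 0.1632 0.022 ]
tray corner [0.3449 0.1648 0.022 ]
tray corner [0.3484 0.3817 0.022 ]
bar end (np.float32(355.90622), np.float32(264.6964)) [0.4748 0.0197 0.05  ]
bar end (np.float32(517.21326), np.float32(286.41623)) [ 0.4152 -0.377   0.05  ]
[[-9.231e-01  3.846e-01 -6.000e-04]
 [ 3.846e-01  9.231e-01 -9.000e-04]
 [ 2.000e-04 -1.100e-03 -1.000e+00]]
```

```bash
cat > go.py <<'E'
import sys
from h import *
from scipy.spatial.transform import Rotation as R
from plant import arm
def to(p,a=None):   # world target -> shares (from measured pose); a: desired tool-x heading, deg
    s=arm.sense();M=R.from_rotvec(s["tcp_rot"]).as_matrix();h=np.degrees(np.arctan2(M[1,0],M[0,0]))
    l=M.T@(np.array(p)-s["eef_pos"])/.5
    print("t",round(s["clock"],2),"pos",s["eef_pos"].round(4),"heading",h.round(2),"F",s["ft_force"].round(1),"open",round(float(s["opening"]),4),"J",s["joints"].round(2))
    print(" linear",l.round(4),"turn",None if a is None else round(((h-a+180)%360-180)/180,4))
if __name__=="__main__":
    v=[float(q) for q in sys.argv[1:]];to(v[:3],v[3] if len(v)>3 else None)
E
python3 - <<'E'
from h import *
s=load("scene0");print(proj(s,(.568,.1674,.145)), ray(s,343.4,214.7,.145))
for p in((.475,.0197,.05),(.415,-.377,.05)):print(proj(s,p))
E
python3 go.py .567 .167 .26 81
```

```text
[343.0014316 214.0872443] [0.57030358 0.16630957 0.145     ]
[263.03944913 256.90175372]
[ 73.58851863 325.69561996]
t 0.1 pos [0.2018 0.4844 0.1953] heading 157.38 F [-0.1  0.6 -0. ] open 0.0855 J [ 0.95  0.31  1.5  -0.    1.33 -0.22]
 linear [-0.9184 -0.3052 -0.1293] turn 0.4243
```

```bash
python3 -m creep '{"grip":[1,1,1,1,1,1,1,1,1,1,1,1,1,1,1],"linear":[[0,0,-0.13],[-0.918,-0.305,-0.13],[-0.918,-0.305,-0.13],[-0.918,-0.305,-0.13],[-0.918,-0.305,-0.13],[-0.918,-0.305,-0.13],[-0.918,-0.305,-0.13],[-0.918,-0.305,-0.13],[-0.918,-0.305,-0.13],[-0.918,-0.305,-0.13],[-0.918,-0.305,-0.13],[-0.918,-0.305,-0.13],[-0.918,-0.305,-0.13],[-0.918,-0.305,-0.13],[-0.918,-0.305,-0.13]],"turn":[0.06,0.12,0.18,0.24,0.3,0.36,0.424,0.424,0.424,0.424,0.424,0.424,0.424,0.424,0.424]}' 60; python3 go.py .569 .167 .115 81
```

```text
clock: 1.98
eef_pos: [0.5669, 0.1675, 0.2609]
tcp_rot: [2.387, 2.042, 0.0]
ft_force: [-0.1, 0.9, 0.3]
opening: 0.0854
t 1.98 pos [0.5669 0.1675 0.2609] heading 81.08 F [-0.1  0.9  0.3] open 0.0854 J [0.09 0.43 1.16 0.   1.55 0.24]
 linear [-0.0003  0.0043  0.2918] turn 0.0004
```

```bash
python3 -m creep '{"grip":[1,1,1,1,1,1,1,0,0,0,0,0,0,0,0],"linear":[[0,0.004,0.1],[0,0.004,0.19],[0,0.004,0.25],[0,0.004,0.28],[0,0.004,0.292],[0,0.004,0.292],[0,0.004,0.292],[0,0.004,0.292],[0,0.004,0.292],[0,0.004,0.292],[0,0.004,0.292],[0,0.004,0.292],[0,0.004,0.292],[0,0.004,0.292],[0,0.004,0.292]],"turn":[0,0,0,0,0,0,0,0,0,0,0,0,0,0,0]}' 60; python3 go.py .41 .217 .185 81
```

```text
clock: 3.85
eef_pos: [0.569, 0.167, 0.1148]
tcp_rot: [2.388, 2.042, -0.0]
ft_force: [-0.3, -0.5, -0.1]
opening: -0.0001
t 3.85 pos [0.569  0.167  0.1148] heading 81.06 F [-0.3 -0.5 -0.1] open -0.0001 J [ 0.09  0.53  1.39 -0.    1.22  0.24]
 linear [ 0.0494 -0.3296 -0.1404] turn 0.0003
```

Run:
```python
from plant import arm, optics
import cv2,numpy as np
ims=[]
for n,(a,b,c,d) in(("scene",(100,300,250,450)),("top",(160,360,200,400))):
    s=optics.snapshot(n); np.savez(f"pics/{n}1.npz",**s)
    ims.append(cv2.resize(s["color"][a:b,c:d,::-1],(400,400),interpolation=2))
cv2.imwrite("pics/c3.png",np.clip(np.hstack(ims)*1.5,0,255).astype(np.uint8))
```

```text
(no output)
```

View pics/c3.png

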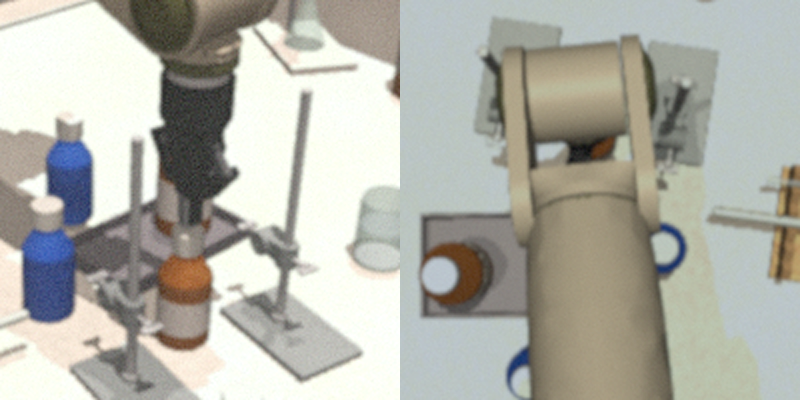

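The left half shows the bottle upright and unmoved, with the cap at about (187,240), and the shut fingers ending at about (190,225), behind it. The right half shows the bottle's shoulder at (600,145) beside the finger at (585,155). The fingers missed the cap, so I'll measure where both are.

Run:
```python
from h import *
for n in("scene","top"):
    for k in "01":
        q=load(n+k);P=cloud(q);x,y,z=[P[...,i] for i in range(3)];hsv=cv2.cvtColor(q["color"],cv2.COLOR_RGB2HSV)
        def st(l,m):
            m=m&(q["depth"]>0);v,u=np.nonzero(m);p=P[m]
            print(n+k,l,m.sum(),(u.min(),u.max(),v.min(),v.max()),np.percentile(p,5,0).round(3),np.median(p,0).round(3),np.percentile(p,95,0).round(3)) if m.any() else 0
        near=(abs(x-.57)<.06)&(abs(y-.165)<.05)
        st("amber",near&(z>.03)&(z<.12)&(hsv[...,0]<15)&(hsv[...,1]>120))
        st("cap",near&(z>.12)&(z<.155)&(hsv[...,2]>110)&(hsv[...,1]<70))
        st("dark",near&(z>.10)&(z<.2)&(hsv[...,2]<90))
    print(n,"tcp px",proj(q,(.569,.167,.115)),"grasp",proj(q,(.569,.167,.2)))
    print("start tcp px",proj(q,(.2018,.4844,.1953)))
```

```text
scene0 amber 423 (np.int64(329), np.int64(354), np.int64(228), np.int64(251)) [0.561 0.14  0.074] [0.584 0.153 0.094] [0.598 0.174 0.11 ]
scene0 cap 127 (np.int64(336), np.int64(352), np.int64(211), np.int64(220)) [0.557 0.153 0.141] [0.572 0.167 0.144] [0.584 0.183 0.146]
scene0 dark 62 (np.int64(333), np.int64(352), np.int64(218), np.int64(231)) [0.558 0.151 0.106] [0.571 0.156 0.117] [0.586 0.177 0.137]
scene1 amber 457 (np.int64(329), np.int64(354), np.int64(228), np.int64(251)) [0.559 0.14  0.074] [0.585 0.153 0.093] [0.599 0.175 0.111]
scene1 cap 15 (np.int64(340), np.int64(344), np.int64(217), np.int64(226)) [0.572 0.152 0.134] [0.578 0.155 0.143] [0.582 0.159 0.146]
scene1 dark 347 (np.int64(333), np.int64(355), np.int64(187), np.int64(232)) [0.555 0.153 0.119] [0.575 0.162 0.166] [0.587 0.178 0.198]
scene tcp px [342.4883719  226.03226611] grasp [344.55446879 192.01951456]
start tcp px [331.89754628 107.18489576]
top0 amber 152 (np.int64(284), np.int64(306), np.int64(218), np.int64(238)) [0.542 0.143 0.088] [0.551 0.161 0.098] [0.576 0.191 0.107]
top0 cap 160 (np.int64(287), np.int64(301), np.int64(217), np.int64(230)) [0.555 0.154 0.143] [0.569 0.167 0.147] [0.581 0.181 0.151]
top0 dark 118 (np.int64(285), np.int64(305), np.int64(216), np.int64(236)) [0.548 0.145 0.101] [0.557 0.162 0.105] [0.584 0.188 0.13 ]
top1 amber 54 (np.int64(296), np.int64(306), np.int64(229), np.int64(238)) [0.541 0.143 0.084] [0.549 0.153 0.095] [0.559 0.163 0.105]
top1 dark 15 (np.int64(297), np.int64(303), np.int64(230), np.int64(235)) [0.546 0.148 0.1  ] [0.55  0.157 0.103] [0.557 0.162 0.109]
top tcp px [294.66905144 224.57823659] grasp [293.21747904 220.16494988]
start tcp px [146.03323769 394.12895636]
```

Run:
```python
from h import *
q=load("scene1");P=cloud(q)
c=(q["color"][150:250,300:390,::-1]/255.)**.5*255
c=cv2.resize(c.astype(np.uint8),None,fx=6,fy=6,interpolation=0)
for zz in(.115,.134,.145,.188): 
    u=proj(q,(.569,.167,zz));cv2.circle(c,(int((u[0]-300)*6),int((u[1]-150)*6)),4,(0,0,255),-1)
cv2.imwrite("pics/c4.png",c)
for v in range(190,232,4): print(v,[tuple((P[v,u]*1000).astype(int)) for u in (336,340,344,348,352)])
```

```text
190 [(np.int64(545), np.int64(164), np.int64(195)), (np.int64(562), np.int64(159), np.int64(204)), (np.int64(583), np.int64(149), np.int64(217)), (np.int64(584), np.int64(160), np.int64(213)), (np.int64(581), np.int64(175), np.int64(207))]
194 [(np.int64(416), np.int64(298), np.int64(78)), (np.int64(564), np.int64(158), np.int64(196)), (np.int64(579), np.int64(154), np.int64(204)), (np.int64(582), np.int64(163), np.int64(202)), (np.int64(604), np.int64(151), np.int64(216))]
198 [(np.int64(420), np.int64(294), np.int64(70)), (np.int64(564), np.int64(159), np.int64(186)), (np.int64(577), np.int64(157), np.int64(193)), (np.int64(593), np.int64(151), np.int64(202)), (np.int64(603), np.int64(152), np.int64(206))]
202 [(np.int64(415), np.int64(300), np.int64(53)), (np.int64(563), np.int64(160), np.int64(175)), (np.int64(574), np.int64(161), np.int64(180)), (np.int64(581), np.int64(166), np.int64(181)), (np.int64(444), np.int64(329), np.int64(55))]
206 [(np.int64(419), np.int64(297), np.int64(44)), (np.int64(565), np.int64(158), np.int64(167)), (np.int64(573), np.int64(162), np.int64(169)),
[... 827 characters left out ...]
64), np.int64(151), np.int64(129)), (np.int64(574), np.int64(152), np.int64(133)), (np.int64(583), np.int64(155), np.int64(137)), (np.int64(586), np.int64(164), np.int64(135)), (np.int64(583), np.int64(180), np.int64(126))]
226 [(np.int64(439), np.int64(280), np.int64(1)), (np.int64(577), np.int64(150), np.int64(126)), (np.int64(583), np.int64(156), np.int64(126)), (np.int64(586), np.int64(165), np.int64(124)), (np.int64(476), np.int64(299), np.int64(12))]
230 [(np.int64(564), np.int64(152), np.int64(108)), (np.int64(574), np.int64(154), np.int64(112)), (np.int64(580), np.int64(160), np.int64(113)), (np.int64(585), np.int64(167), np.int64(112)), (np.int64(585), np.int64(180), np.int64(106))]
```

View pics/c4.png

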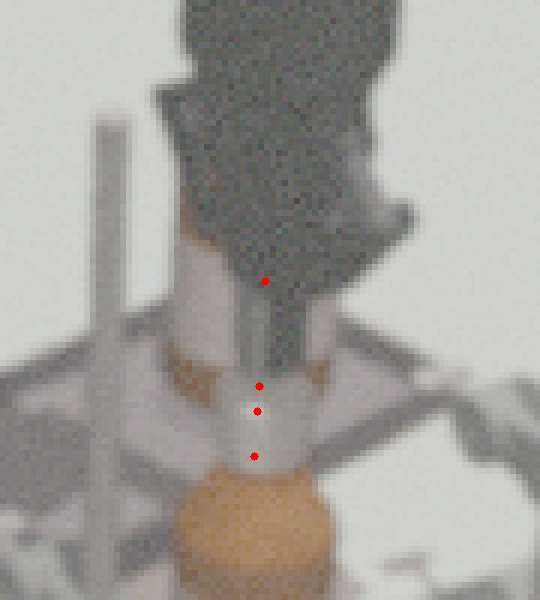

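The red dots mark reported tool heights on the bottle's axis. The shut fingers actually end at about (265,370) in the crop, just on top of the cap, so the real tips are about 32 mm above the reported TCP. I'll lift clear and measure that offset, sideways as well.

```bash
python3 -m creep '{"grip":[0,0,0,0,0],"linear":[[0,0,-0.05],[0,0,-0.1],[0,0,-0.16],[0,0,-0.16],[0,0,-0.16]],"turn":[0,0,0,0,0]}' 60
cat > tip.py <<'E'
from h import *
from plant import optics,arm
import sys
e=arm.sense()["eef_pos"];print("eef",e.round(4),arm.sense()["opening"])
for n in("scene","top"):
    q=optics.snapshot(n);np.savez(f"pics/{n}{sys.argv[1]}.npz",**q)
    P=cloud(q);hsv=cv2.cvtColor(q["color"],cv2.COLOR_RGB2HSV)
    m=(abs(P[...,0]-e[0])<.07)&(abs(P[...,1]-e[1])<.06)&(P[...,2]>e[2]-.03)&(P[...,2]<e[2]+.09)&(q["depth"]>0)
    v,u=np.nonzero(m)
    for vv in range(v.max()-14,v.max()+1,2):
        k=u[v==vv]
        if len(k):print(n,vv,k.min(),k.max(),(P[vv,k]*1000).mean(0).round(0),"x",(P[vv,k,0].min().round(3),P[vv,k,0].max().round(3)),"y",(P[vv,k,1].min().round(3),P[vv,k,1].max().round(3)))
    print(n,"expected px tip",proj(q,e),"tip+32",proj(q,e+[0,0,.032]))
E
python3 tip.py 2
```

```text
clock: 4.58
eef_pos: [0.5686, 0.167, 0.1939]
tcp_rot: [-2.387, -2.041, 0.002]
ft_force: [0.4, 0.4, -1.3]
opening: 0.0002
eef [0.5686 0.167  0.1939] 0.00018178912790607496
scene 167 341 354 [576. 164. 262.] x (np.float64(0.561), np.float64(0.584)) y (np.float64(0.156), np.float64(0.175))
scene 169 341 353 [576. 163. 258.] x (np.float64(0.563), np.float64(0.584)) y (np.float64(0.158), np.float64(0.174))
scene 171 341 353 [576. 163. 253.] x (np.float64(0.562), np.float64(0.583)) y (np.float64(0.155), np.float64(0.175))
scene 173 341 353 [576. 163. 249.] x (np.float64(0.563), np.float64(0.584)) y (np.float64(0.157), np.float64(0.172))
scene 175 341 353 [576. 164. 244.] x (np.float64(0.562), np.float64(0.585)) y (np.float64(0.158), np.float64(0.175))
scene 177 341 353 [577. 163. 240.] x (np.float64(0.563), np.float64(0.584)) y (np.float64(0.155), np.float64(0.174))
scene 179 342 352 [577. 164. 235.] x (np.float64(0.567), np.float64(0.582)) y (np.float64(0.156), np.float64(0.179))
scene 181 344 347 [575. 162. 230.] x (np.float64(0.573), np.float64(0.576)) y (np.float64(0.159), np.float64(0.164))
scene expected px tip [344.25783883 194.47220928] tip+32 [345.07341962 181.0074721 ]Traceback (most recent call last):
  File "tip.py", line 10, in <module>
    for vv in range(v.max()-14,v.max()+1,2):
                    ~~~~~^^
    return umr_maximum(a, axis, None, out, keepdims, initial, where)
ValueError: zero-size array to reduction operation maximum which has no identity
```

The real tips are about 35 mm above the reported TCP (0.230 against 0.194). Sideways error is only 2–4 mm. I'll open and regrasp with that allowed for.

```bash
python3 -m creep '{"grip":[1,1,1,1,1,1,1,1,1,1,1,0,0,0,0,0,0,0,0],"linear":[[0,0,0],[0,0,0],[0,0,0],[0,0,0],[0,0,0],[0,0,0.06],[0,0,0.12],[0,0,0.18],[0,0,0.21],[0,0,0.22],[0,0,0.22],[0,0,0.22],[0,0,0.22],[0,0,0.22],[0,0,0.22],[0,0,0.22],[0,0,0.22],[0,0,0.22],[0,0,0.22]],"turn":[0,0,0,0,0,0,0,0,0,0,0,0,0,0,0,0,0,0,0]}' 60; python3 go.py .41 .217 .145 81
```

```text
clock: 7.05
eef_pos: [0.5693, 0.1671, 0.0854]
tcp_rot: [2.387, 2.041, 0.001]
ft_force: [-1.2, -1.0, 5.4]
opening: 0.0343
t 7.05 pos [0.5693 0.1671 0.0854] heading 81.06 F [-1.2 -1.   5.4] open 0.0343 J [0.09 0.56 1.43 0.   1.15 0.24]
 linear [ 0.0492 -0.3301 -0.1194] turn 0.0003
```

```bash
python3 -m creep '{"grip":[0,0,0,0,0,0,0,0,0,0,0,0,0],"linear":[[0,0,-0.05],[0,0,-0.12],[0.012,-0.08,-0.12],[0.024,-0.16,-0.12],[0.036,-0.24,-0.12],[0.049,-0.33,-0.12],[0.049,-0.33,-0.12],[0.049,-0.33,-0.09],[0.049,-0.33,-0.06],[0.049,-0.33,-0.035],[0.049,-0.33,-0.015],[0.049,-0.33,-0.012],[0.049,-0.33,-0.012]],"turn":[0,0,0,0,0,0,0,0,0,0,0,0,0]}' 60; python3 go.py .41 .217 .0894 81
python3 - <<'E'
from plant import optics
from h import *
q=optics.snapshot("scene");cv2.imwrite("pics/c5.png",cv2.resize(q["color"][90:310,220:460,::-1],None,fx=2.5,fy=2.5))
E
```

```text
clock: 8.68
eef_pos: [0.41, 0.2169, 0.091]
tcp_rot: [2.388, 2.041, 0.001]
ft_force: [-0.6, 0.1, -0.4]
opening: 0.0341
t 8.68 pos [0.41   0.2169 0.091 ] heading 81.06 F [-0.6  0.1 -0.4] open 0.0341 J [ 0.23  0.3   1.82 -0.    1.03  0.39]
 linear [ 0.0003 -0.0001  0.0032] turn 0.0003
```

View pics/c5.png

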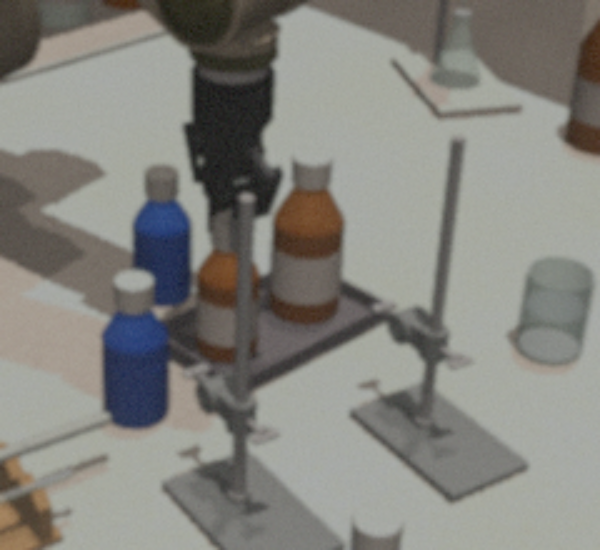

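The bottle, at about (228,305), stands in the free half of the tray, still in the jaws, and clear of the tall bottle at (308,250). I'll lower it the last 1.5 mm, let go and rise.

```bash
python3 -m creep '{"grip":[0,0,0.55,0.7,0.8,1,1,1,1,1,1,1,1,1,1,1],"linear":[[0,0,0.003],[0,0,0.003],[0,0,0.003],[0,0,0.003],[0,0,0.003],[0,0,0.003],[0,0,0.003],[0,0,-0.02],[0,0,-0.06],[0,0,-0.14],[0,0,-0.22],[0,0,-0.3],[0,0,-0.34],[0,0,-0.34],[0,0,-0.34],[0,0,-0.34]],"turn":[0,0,0,0,0,0,0,0,0,0,0,0,0,0,0,0]}' 60
python3 - <<'E'
from plant import optics
from h import *
for n in("top","scene"):
    q=optics.snapshot(n);np.savez(f"pics/{n}3.npz",**q)
    P=cloud(q);x,y,z=[P[...,i] for i in range(3)];hsv=cv2.cvtColor(q["color"],cv2.COLOR_RGB2HSV)
    m=(abs(x-.41)<.045)&(abs(y-.217)<.04)&(z>.02)&(z<.16)&(q["depth"]>0);p=P[m]
    print(n,"bottle",m.sum(),np.percentile(p,[1,50,99],0).round(3).tolist() if m.any() else "")
    # bar: bright thin pixels near the z=.05 line
    b=(z>.042)&(z<.07)&(x>.39)&(x<.5)&(y<.05)&(y>-.42)&(hsv[...,1]<60)&(q["depth"]>0)
    r=P[b];ok=abs(r[:,0]-(.445+(r[:,1]+.179)*.15))<.012;r=r[ok];v,u=np.nonzero(b);u,v=u[ok],v[ok]
    i,j=r[:,1].argmin(),r[:,1].argmax();print(n,"bar pts",len(r),r[i].round(4),(u[i],v[i]),r[j].round(4),(u[j],v[j]),"fit",np.polyfit(r[:,1]+.179,r[:,0],1).round(4),"z",np.polyfit(r[:,1]+.179,r[:,2],1).round(4))
q=load("scene3");a=cv2.resize(q["color"][240:350,60:290,::-1],None,fx=3,fy=3,interpolation=2)
b=load("top3")["color"][230:320,340:540,::-1];b=cv2.resize(b,None,fx=3.45,fy=3,interpolation=2)[:, :690]
cv2.imwrite("pics/c6.png",np.clip(np.vstack([a,b])*1.4,0,255).astype(np.uint8)[:600])
E
```

```text
clock: 10.72
eef_pos: [0.4094, 0.2167, 0.2599]
tcp_rot: [-2.387, -2.041, 0.003]
ft_force: [0.4, -0.1, 0.1]
opening: 0.0856
top bottle 0 
top bar pts 766 [ 0.4113 -0.376   0.0508] (np.int64(517), np.int64(288)) [0.4739 0.0199 0.0553] (np.int64(356), np.int64(265)) fit [0.153  0.4433] z [-0.0008  0.0563]
scene bottle 853 [[0.395, 0.187, 0.022], [0.422, 0.2, 0.085], [0.442, 0.237, 0.15]]
scene bar pts 1093 [ 0.4191 -0.3736  0.0526] (np.int64(76), np.int64(325)) [0.4734 0.021  0.0536] (np.int64(263), np.int64(255)) fit [0.1552 0.4464] z [0.0016 0.0527]
```

View pics/c6.png

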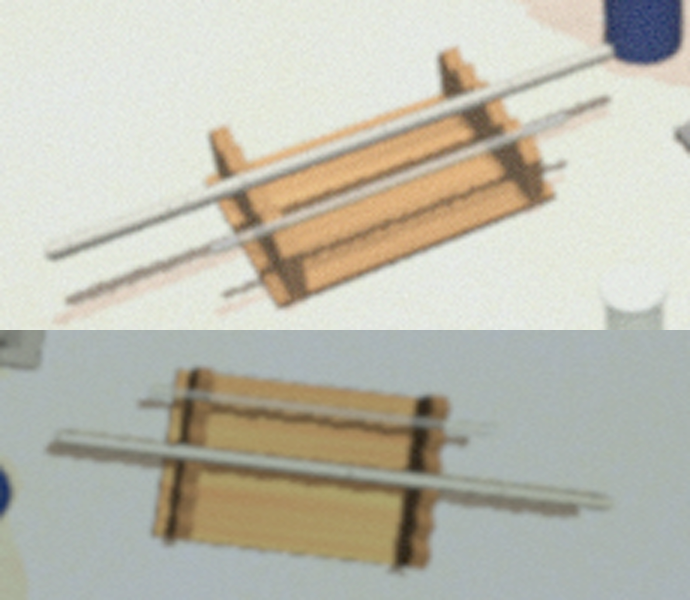

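The bottle stands released. In the crop's top half (scene) the bar runs from (50,255) to (610,50). In the bottom half (top view) it runs from (55,437) to (608,502), with the glass rod ending at 490, so a grip near (540,495) is clear of the rod. Next I go over the bar's right-hand overhang.

```bash
python3 -m creep '{"grip":[0.6,0.6,0.6,0.6,0.6,0.6,0.6,0.6],"linear":[[-0.12,0,0],[-0.24,0,0],[-0.36,0,0],[-0.48,0,0],[-0.6,0,0],[-0.7,0,0],[-0.8,0,0],[-0.8,0,0]],"turn":[0,0,0,0,0,0,0,0]}' 60; python3 go.py .423 -.321 0.0 81.2
```

```text
clock: 11.82
eef_pos: [0.3469, -0.1806, 0.2602]
tcp_rot: [-2.392, -2.035, 0.001]
ft_force: [-0.3, 0.5, 0.4]
opening: 0.0513
t 11.82 pos [ 0.3469 -0.1806  0.2602] heading 80.79 F [-0.3  0.5  0.4] open 0.0513 J [-0.78 -0.04  1.73 -0.    1.45 -0.62]
 linear [-0.2531  0.1958  0.5202] turn -0.0023
```

```bash
python3 -m creep '{"grip":[0.6,0.6,0.6,0.6,0.6,0.6,0.6,0.6,0.6,0.6,0.6],"linear":[[-0.1,0.08,0],[-0.2,0.16,0.1],[-0.255,0.196,0.2],[-0.255,0.196,0.3],[-0.255,0.196,0.36],[-0.255,0.196,0.42],[-0.255,0.196,0.46],[-0.255,0.196,0.49],[-0.255,0.196,0.49],[-0.255,0.196,0.49],[-0.255,0.196,0.49]],"turn":[0,0,0,0,0,0,0,0,0,0,0]}' 60; python3 go.py .423 -.321 0.0 81.2; python3 tip.py 4 | grep scene
```

```text
clock: 13.2
eef_pos: [0.425, -0.3198, 0.0166]
tcp_rot: [2.387, 2.041, -0.0]
ft_force: [-0.5, -0.2, 0.6]
opening: 0.0509
t 13.2 pos [ 0.425  -0.3198  0.0166] heading 81.07 F [-0.5 -0.2  0.6] open 0.0509 J [-0.87  0.54  1.68 -0.    0.92 -0.71]
 linear [-0.003  -0.0035  0.0332] turn -0.0007
scene 356 86 125 [ 472. -352.   -1.] x (np.float64(0.448), np.float64(0.494)) y (np.float64(-0.379), np.float64(-0.325))
scene 358 88 121 [ 475. -357.   -2.] x (np.float64(0.456), np.float64(0.495)) y (np.float64(-0.379), np.float64(-0.333))
scene 360 89 116 [ 478. -361.   -2.] x (np.float64(0.461), np.float64(0.494)) y (np.float64(-0.379), np.float64(-0.342))
scene 362 91 111 [ 481. -365.   -2.] x (np.float64(0.467), np.float64(0.495)) y (np.float64(-0.379), np.float64(-0.352))
scene 364 92 110 [ 485. -368.   -1.] x (np.float64(0.474), np.float64(0.495)) y (np.float64(-0.379), np.float64(-0.354))
scene 366 94 103 [ 488. -373.   -1.] x (np.float64(0.479), np.float64(0.493)) y (np.float64(-0.378), np.float64(-0.367))
scene 368 95 102 [ 490. -375.   -2.] x (np.float64(0.485), np.float64(0.494)) y (np.float64(-0.379), np.float64(-0.37))
scene 370 96 96 [ 491. -380.   -4.] x (np.float64(0.491), np.float64(0.491)) y (np.float64(-0.38), np.float64(-0.38))
scene expected px tip [108.70647719 327.48763611] tip+32 [105.55642423 315.16214374]
```

```bash
python3 -m creep '{"grip":[0.6,0.6,0.6,0.6,0,0,0,0,0,0,0,0],"linear":[[0,-0.003,0.02],[0,-0.003,0.032],[0,-0.003,0.032],[0,-0.003,0.032],[0,-0.003,0.032],[0,-0.003,0.032],[0,-0.003,0.032],[0,-0.003,0.032],[0,-0.003,0.032],[0,-0.003,0.032],[0,-0.003,0.032],[0,-0.003,0.032]],"turn":[0,0,0,0,0,0,0,0,0,0,0,0]}' 100; python3 go.py .423 -.321 0.05 80.8
```

```text
clock: 14.8
eef_pos: [0.423, -0.3193, -0.0002]
tcp_rot: [-2.388, -2.042, 0.0]
ft_force: [-4.7, -0.6, 2.0]
opening: 0.0086
t 14.8 pos [ 4.230e-01 -3.193e-01 -2.000e-04] heading 81.07 F [-4.7 -0.6  2. ] open 0.0086 J [-0.87  0.56  1.69 -0.    0.89 -0.71]
 linear [-0.0034  0.0004 -0.1004] turn 0.0015
```

```bash
python3 -m creep '{"grip":[0,0,0,0,0,0],"linear":[[0,0,-0.03],[0,0,-0.06],[0,0,-0.09],[0,0,-0.1],[0,0,-0.1],[0,0,-0.1]],"turn":[0,0,0,0,0,0]}' 100; python3 go.py .5 -.31 0.05 80.8
cat > bar.py <<'E'
from h import *
from plant import optics,arm
import sys
e=arm.sense()["eef_pos"]
for n in("top","scene"):
    q=optics.snapshot(n);np.savez(f"pics/{n}{sys.argv[1]}.npz",**q)
    P=cloud(q);x,y,z=[P[...,i] for i in range(3)];hsv=cv2.cvtColor(q["color"],cv2.COLOR_RGB2HSV)
    L=e[0]+.157*(y-e[1])
    b=(abs(x-L)<.02)&(z>.07)&(z<.135)&(y>e[1]-.07)&(y<e[1]+.37)&(hsv[...,1]<70)&(q["depth"]>0)
    b&=(y>e[1]+.06)
    r=P[b];v,u=np.nonzero(b)
    if len(r)<30: print(n,"few",len(r));continue
    for _ in range(3):
        f=np.polyfit(r[:,1]-e[1],r[:,0],1);g=np.polyfit(r[:,1]-e[1],r[:,2],1)
        k=(abs(r[:,0]-np.polyval(f,r[:,1]-e[1]))<.008)&(abs(r[:,2]-np.polyval(g,r[:,1]-e[1]))<.008);r=r[k];u=u[k];v=v[k]
    j=r[:,1].argmax();print(n,len(r),"tip",r[j].round(4),(u[j],v[j]),"x fit",f.round(4),"(eef x %.4f)"%e[0],"z(top of bar) fit",g.round(4))
    for yy in(e[1]+.1,e[1]+.3): print("   at y",yy.round(3),"x",np.polyval(f,yy-e[1]).round(4),"z",np.polyval(g,yy-e[1]).round(4))
E
python3 bar.py 5
```

```text
clock: 15.55
eef_pos: [0.4229, -0.319, 0.0494]
tcp_rot: [-2.387, -2.041, -0.0]
ft_force: [0.1, -0.0, -1.0]
opening: 0.0087
t 15.55 pos [ 0.4229 -0.319   0.0494] heading 81.06 F [ 0.1 -0.  -1. ] open 0.0087 J [-0.87  0.49  1.66  0.    1.   -0.71]
 linear [ 0.0418  0.1495 -0.0014] turn 0.0014
top 592 tip [0.4745 0.0195 0.1067] (np.int64(358), np.int64(264)) x fit [0.1534 0.4228] (eef x 0.4229) z(top of bar) fit [0.0015 0.1048]
   at y -0.219 x 0.4382 z 0.105
   at y -0.019 x 0.4688 z 0.1053
scene 782 tip [0.4754 0.0213 0.1025] (np.int64(263), np.int64(237)) x fit [0.1544 0.4262] (eef x 0.4229) z(top of bar) fit [0.0022 0.1008]
   at y -0.219 x 0.4416 z 0.101
   at y -0.019 x 0.4725 z 0.1014
```

The bar is gripped and level, with its tip at about (0.475, 0.020). I'll bring it onto the bore axis, with the tip 25 mm short of the right boss.

```bash
python3 -m creep '{"grip":[0,0,0,0,0,0,0,0],"linear":[[0,0.05,-0.01],[0.02,0.09,-0.01],[0.035,0.13,-0.006],[0.04,0.149,-0.002],[0.04,0.149,-0.002],[0.04,0.149,-0.002],[0.04,0.149,-0.002],[0.04,0.149,-0.002]],"turn":[0.001,0.0023,0.0023,0.0023,0.0023,0.0023,0.0023,0.0023]}' 100; python3 go.py .5 -.311 0.05 80.8;python3 bar.py 6
python3 - <<'E'
from h import *
q=load("scene6");t=load("top6")
def crop(q,a,b,c,d,f,pts):
    im=cv2.resize(q["color"][a:b,c:d,::-1],None,fx=f,fy=f,interpolation=2);im=np.clip(im*1.5,0,255).astype(np.uint8)
    for p in pts:
        u=proj(q,p);cv2.circle(im,tuple(int(round(f*(w+.5-o)-.5)) for w,o in zip(u,(c,a))),2,(0,0,255),-1)
    return im
pr=np.array([.5614,.069,.1]);pl=np.array([.5943,.2715,.1]);d=(pl-pr)/np.linalg.norm(pl-pr)
pts=[pr-.015*d,pl-.015*d,pr,pl]
cv2.imwrite("pics/c7.png",np.hstack([crop(q,190,290,270,400,3,pts)[:300],crop(t,180,280,230,360,3,pts)[:300]]))
E
```

```text
clock: 16.65
eef_pos: [0.4996, -0.3113, 0.051]
tcp_rot: [2.395, 2.032, -0.0]
ft_force: [1.1, -0.2, -0.9]
opening: 0.0089
t 16.65 pos [ 0.4996 -0.3113  0.051 ] heading 80.62 F [ 1.1 -0.2 -0.9] open 0.0089 J [-0.76  0.59  1.47 -0.    1.08 -0.59]
 linear [0.0006 0.0007 0.0019] turn -0.001
top 591 tip [0.5524 0.0584 0.1138] (np.int64(341), np.int64(231)) x fit [0.162  0.4993] (eef x 0.4996) z(top of bar) fit [-0.0007  0.107 ]
   at y -0.211 x 0.5155 z 0.1069
   at y -0.011 x 0.5479 z 0.1068
scene 809 tip [0.5671 0.057  0.1092] (np.int64(304), np.int64(247)) x fit [0.1652 0.5023] (eef x 0.4996) z(top of bar) fit [-0.0018  0.1034]
   at y -0.211 x 0.5188 z 0.1032
   at y -0.011 x 0.5519 z 0.1028
```

View pics/c7.png

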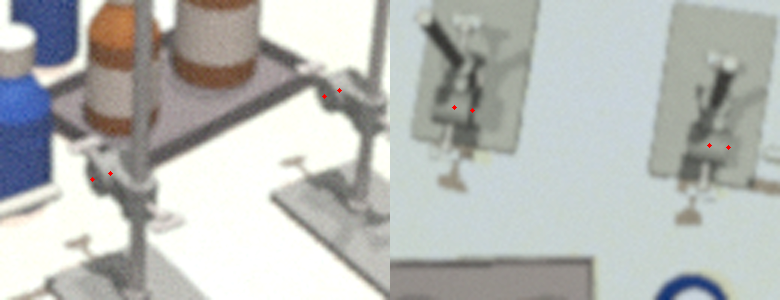

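Both halves show the estimated bore points (red) near the barrels: the right boss is at about (97,178) and the left at (330,93) in the scene half, (718,146) and (463,108) in the top half. I need a finer look with the bar's own image centreline extended over them.

```bash
cat > z.py <<'E'
from h import *
import sys
k=sys.argv[1];e=np.array([float(v) for v in sys.argv[2:5]])
out=[]
for n,wins in(("scene",[(225,260,285,325),(205,240,360,400)]),("top",[(210,245,320,360),(195,230,235,275)])):
    q=load(n+k);P=cloud(q);x,y,z=[P[...,i] for i in range(3)]
    L=e[0]+.163*(y-e[1]);b=(abs(x-L)<.013)&(z>.085)&(z<.12)&(y>e[1]+.06)&(y<e[1]+.325)&(q["depth"]>0)
    v,u=np.nonzero(b);vx,vy,x0,y0=cv2.fitLine(np.stack([u,v],1).astype(np.float32),cv2.DIST_HUBER,0,.01,.01).ravel()
    print(n,"bar px line: v at u",[(w[2]+20,round(float(y0+(w[2]+20-x0)*vy/vx),2)) for w in wins])
    row=[]
    for a,bb,c,d in wins:
        f=9;im=cv2.resize(q["color"][a:bb,c:d,::-1],None,fx=f,fy=f,interpolation=2)
        im=np.clip((im/255.)**.6*330,0,255).astype(np.uint8)
        for uu in np.arange(c,d,2.5):
            vv=y0+(uu-x0)*vy/vx;cv2.circle(im,(int(f*(uu+.5-c)),int(f*(vv+.5-a))),1,(0,255,0),-1)
        row.append(im[:,:360])
    out.append(np.hstack(row))
cv2.imwrite(f"pics/z{k}.png",np.vstack(out)[:600])
E
python3 z.py 6 .4996 -.3113 .051
```

```text
scene bar px line: v at u [(305, 247.73), (380, 220.71)]
top bar px line: v at u [(340, 228.34), (255, 215.93)]
```

View pics/z6.png

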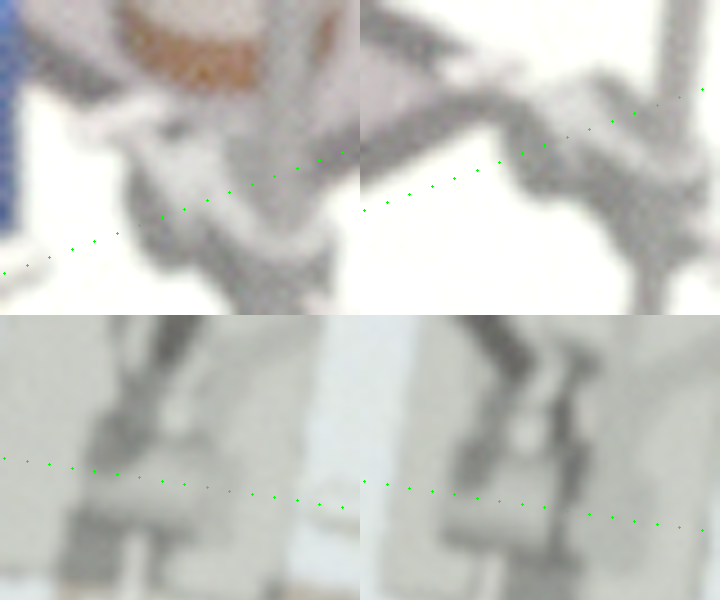

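Rows are scene then top, and each has the right boss then the left. The bar's extended centreline (green) passes through the right face at about (160,214) against the disc centre (160,210), and through the left face at (530,150) against (530,145). From above it runs along the middle of both barrels, so the alignment is within about 1–2 mm. I'll insert slowly and watch the force.

```bash
python3 -m creep '{"grip":[0,0,0,0,0,0,0,0],"linear":[[0.02,0,0],[0.04,0,0],[0.06,0,0],[0.08,0,0],[0.1,0,0],[0.12,0,0],[0.13,0,0],[0.13,0,0]],"turn":[0,0,0,0,0,0,0,0]}' 100; python3 go.py .51 -.25 0.051 80.8;python3 bar.py 7
```

```text
clock: 17.75
eef_pos: [0.5105, -0.2467, 0.0508]
tcp_rot: [2.395, 2.033, -0.0]
ft_force: [-0.4, -0.7, -0.8]
opening: 0.009
t 17.75 pos [ 0.5105 -0.2467  0.0508] heading 80.67 F [-0.4 -0.7 -0.8] open 0.009 J [-0.66  0.55  1.54 -0.    1.05 -0.49]
 linear [-0.0066  0.0002 -0.0003] turn -0.0007
top 592 tip [0.5631 0.0909 0.1061] (np.int64(327), np.int64(227)) x fit [0.1584 0.5106] (eef x 0.5105) z(top of bar) fit [0.0183 0.1039]
   at y -0.147 x 0.5264 z 0.1057
   at y 0.053 x 0.5581 z 0.1094
scene 700 tip [0.5665 0.0827 0.1098] (np.int64(313), np.int64(242)) x fit [0.1664 0.5131] (eef x 0.5105) z(top of bar) fit [0.0049 0.1023]
   at y -0.147 x 0.5297 z 0.1028
   at y 0.053 x 0.563 z 0.1038
```

```bash
python3 -m creep '{"grip":[0,0,0,0,0,0,0,0,0,0,0,0],"linear":[[0.03,0,0],[0.06,0,0],[0.09,0,0],[0.12,0,0],[0.15,0,0],[0.18,0,0],[0.21,0,0],[0.24,0,0],[0.27,-0.001,0],[0.3,-0.001,0],[0.3,-0.001,0],[0.3,-0.001,0]],"turn":[0,0,0,0,0,0,0,0,0,0,0,0]}' 100; python3 go.py .547 -.0217 0.051 80.8;python3 bar.py 8; sed -i 's/y>e\[1\]+.06)&(y<e\[1\]+.325)/y>e[1]+.22)\&(y<e[1]+.34)/' z.py
python3 - <<'E'
from plant import arm
import subprocess
subprocess.run(["python3","z.py","8"]+[str(v) for v in arm.sense()["eef_pos"]])
E
```

```text
clock: 19.35
eef_pos: [0.5343, -0.0991, 0.0508]
tcp_rot: [2.395, 2.033, -0.0]
ft_force: [-1.1, 0.3, -0.9]
opening: 0.0089
t 19.35 pos [ 0.5343 -0.0991  0.0508] heading 80.64 F [-1.1  0.3 -0.9] open 0.0089 J [-0.4   0.51  1.62 -0.    1.01 -0.24]
 linear [ 1.569e-01 -1.000e-04 -4.000e-04] turn -0.0009
top 591 tip [0.5885 0.2694 0.1142] (np.int64(251), np.int64(217)) x fit [0.161 0.534] (eef x 0.5343) z(top of bar) fit [0.0052 0.1067]
   at y 0.001 x 0.5501 z 0.1072
   at y 0.201 x 0.5823 z 0.1083
scene 581 tip [0.6034 0.2676 0.1107] (np.int64(385), np.int64(218)) x fit [0.1646 0.5377] (eef x 0.5343) z(top of bar) fit [0.0014 0.1029]
   at y 0.001 x 0.5542 z 0.103
   at y 0.201 x 0.5871 z 0.1033
scene bar px line: v at u [(305, 247.69), (380, 220.97)]
top bar px line: v at u [(340, 228.16), (255, 215.99)]
```

View pics/z8.png

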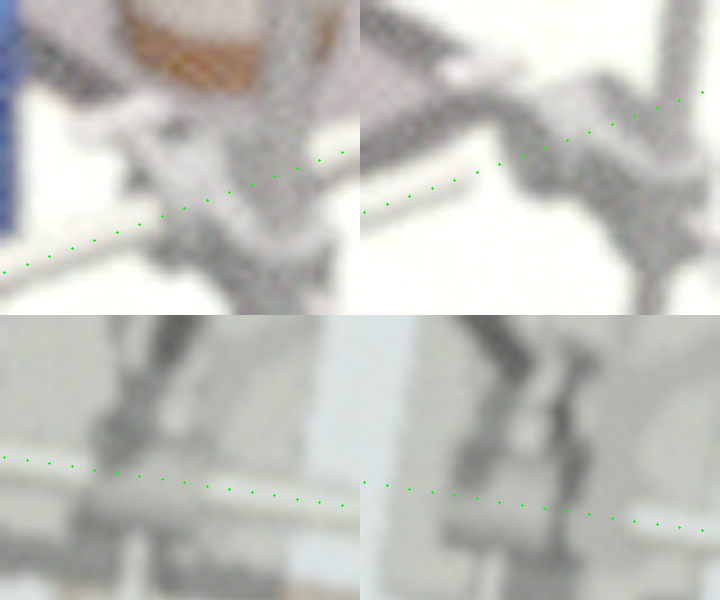

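The bar is through the right boss, and its tip (480,180) is just before the left face at about (530,145). It looks 1–2 mm low there and centred from above, so I'll raise it 1 mm and go on slowly.

```bash
python3 -m creep '{"grip":[0,0,0,0,0,0,0,0,0],"linear":[[0,0,-0.002],[0.015,0,-0.002],[0.03,0,-0.002],[0.045,0,-0.002],[0.06,0,-0.002],[0.075,0,-0.002],[0.085,0,-0.002],[0.085,0,-0.002],[0.085,0,-0.002]],"turn":[0,0,0,0,0,0,0,0,0]}' 100; python3 go.py .547 -.0217 0.051 80.8;python3 bar.py 9
```

```text
clock: 20.58
eef_pos: [0.5412, -0.0571, 0.0518]
tcp_rot: [2.395, 2.033, -0.0]
ft_force: [0.6, -0.6, -0.8]
opening: 0.0086
t 20.57 pos [ 0.5412 -0.0571  0.0518] heading 80.64 F [ 0.6 -0.6 -0.8] open 0.0086 J [-0.32  0.51  1.61 -0.    1.02 -0.16]
 linear [ 0.0717 -0.      0.0016] turn -0.0009
top 606 tip [0.5959 0.2859 0.1136] (np.int64(244), np.int64(214)) x fit [0.1623 0.5408] (eef x 0.5412) z(top of bar) fit [0.0069 0.1079]
   at y 0.043 x 0.557 z 0.1086
   at y 0.243 x 0.5895 z 0.11
scene 556 tip [0.5969 0.2883 0.1124] (np.int64(389), np.int64(213)) x fit [0.1644 0.5449] (eef x 0.5412) z(top of bar) fit [0.0048 0.104 ]
   at y 0.043 x 0.5613 z 0.1045
   at y 0.243 x 0.5942 z 0.1055
```

```bash
python3 -m creep '{"grip":[0,0,0,0,0,0,0,0,0,0],"linear":[[0.015,0,0],[0.03,0,0],[0.045,0,0],[0.06,0,0],[0.07,0,0],[0.075,0,0],[0.075,0,0],[0.075,0,0],[0.075,0,0],[0.075,0,0]],"turn":[0,0,0,0,0,0,0,0,0,0]}' 100; python3 go.py .547 -.0217 0.052 80.8; sed -i 's/(225,260,285,325),(205,240,360,400)/(225,260,285,325),(195,230,365,405)/;s/(195,230,235,275)/(195,230,220,260)/' z.py; python3 bar.py 10
python3 - <<'E'
from plant import arm
import subprocess
subprocess.run(["python3","z.py","10"]+[str(v) for v in arm.sense()["eef_pos"]])
from h import *
q=load("scene10");P=cloud(q);x,y,z=[P[...,i] for i in range(3)]
m=(abs(x-.41)<.06)&(abs(y-.217)<.045)&(z>.03)&(z<.16)&(q["depth"]>0);print("bottle",np.percentile(P[m],[1,50,99],0).round(3).tolist())
E
```

```text
clock: 21.92
eef_pos: [0.5473, -0.02, 0.0518]
tcp_rot: [-2.395, -2.033, 0.0]
ft_force: [-0.9, -0.2, -1.4]
opening: 0.0091
t 21.93 pos [ 0.5473 -0.02    0.0518] heading 80.64 F [-0.9 -0.2 -1.4] open 0.0091 J [-0.25  0.52  1.6  -0.    1.02 -0.09]
 linear [-0.0034  0.     -0.0004] turn -0.0009
top 582 tip [0.605  0.3181 0.103 ] (np.int64(231), np.int64(211)) x fit [0.1602 0.5473] (eef x 0.5473) z(top of bar) fit [-0.0063  0.1106]
   at y 0.08 x 0.5633 z 0.11
   at y 0.28 x 0.5953 z 0.1087
scene 484 tip [0.6028 0.3172 0.1062] (np.int64(399), np.int64(212)) x fit [0.1628 0.5515] (eef x 0.5473) z(top of bar) fit [-0.0002  0.1053]
   at y 0.08 x 0.5678 z 0.1053
   at y 0.28 x 0.6004 z 0.1052
scene bar px line: v at u [(305, 250.31), (385, 217.59)]
top bar px line: v at u [(340, 228.33), (240, 213.35)]
bottle [[0.395, 0.187, 0.032], [0.422, 0.201, 0.089], [0.442, 0.237, 0.15]]
```

View pics/z10.png

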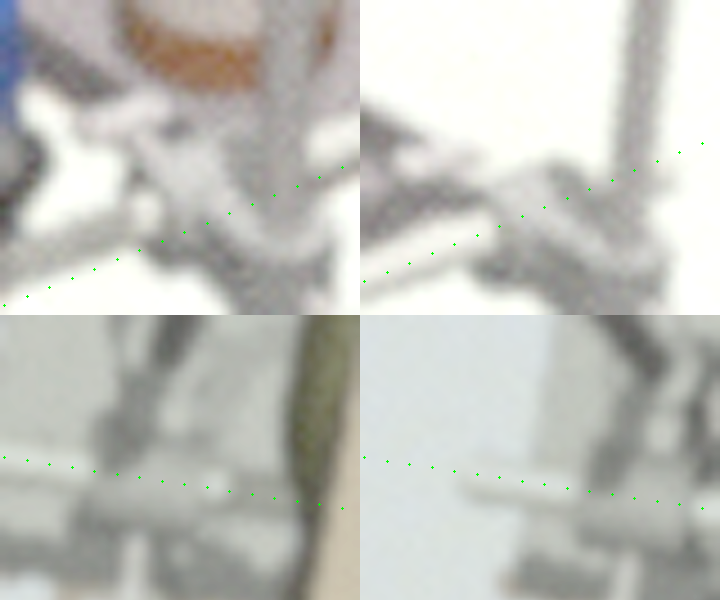

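The bar lies through both bosses. In the lower-right panel its tip at (462,475) stands about 30 mm out beyond the left boss's outer face, at x≈585. The scene's green line is skewed by stray pixels and I don't rely on it. Forces are around 1 N, so I'm handing in.

```bash
python3 -c "
from plant import arm,job_done
s=arm.sense();print(s['clock'],abs(s['joint_vel']).max(),s['opening']);print(job_done())"
```

```text
22.025 0.002605292263813711 0.008485819128781963
the job is handed in; nothing more can be done
None
```

I stood the amber bottle in the free half of the tray and let it go. Then I slid the bar through the right boss and on through the left one, and handed in with it still gripped at 100 N. `job_done()` gave no verdict, so the result rests on my own checks.

**Last checks (about 22 s on the clock):**
- **Bar:** it lies level through both bores, about 30 mm out beyond the left boss. The wrist force never rose above about 1.5 N during insertion. The arm was at rest at hand-in.
- **Bottle:** it was still standing in the tray in the last scene picture.
- **Other items:** I did not measure the tall bottle, flask, beaker and glass rod again at the end. I planned the moves clear of them.

**What failed or disagreed:**
- **First grasp missed:** the jaws shut just above the bottle cap. The real fingertips are about 35 mm higher than the reported TCP. I measured that with the camera and allowed for it from then on.
- **Jaw opening:** it read about 9 mm on the 12 mm bar, possibly because the pads give under the grip force.
- **Cameras:** the two views differed by about 4 mm on the bar's position. My last scene centreline was skewed by stray pixels, so I set it aside.

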